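# Put the jug under the urn's spout and open the tap

### The job

Take the steel jug off its stand, set it down upright on the round cork mat and let go; then take it again by its side handle (there is no room to hold it from above under the pipe) and move it in until it stands with its mouth under the urn's spout and the side handle pointing away from the urn. Only then turn the red tap handle a quarter turn to fully open, along the pipe, so that the jug fills when the pump comes on. Do not drop or tip the jug, and leave the two gourd cups and the tin alone.

Things in the scene. Friction and masses are not known exactly. Their poses are not given: they have to be found in the camera images.
- jug: Loose open steel jug, about 0.4 kg, outer diameter 100, height 100, walls 3. Origin: centre of its underside; z up through the mouth. A rigid black hoop handle arches over the mouth in the jug's y-z plane; a rigid black D-shaped side handle sticks out along the jug's +x, its level bars (10 thick, at 30 and 85 above the underside) joining the upright bar to the wall.
- jug_top (a point): Middle of the hoop handle's top bar, on the jug's axis, 150 above its underside. The bar is straight, 64 long along the jug's y, 10 thick: grip it with the fingers closing along the jug's x.
- jug_side (a point): Middle of the side handle's upright bar, 60 above the jug's underside, 88 out from its axis along its +x. The bar is 10 thick, 30 to 85 above the underside: pinch it from above with the fingers closing along the jug's y.
- jug_mouth (a point): Centre of the jug's open mouth (inner diameter 94), 100 above its underside.
- stand: Fixed dark steel three-legged round stand, top 120 in diameter, 70 high, on which the jug stands at the start. Origin: centre of its foot, on the counter.
- mat: Round cork mat with a terracotta ring, 160 in diameter, flush with the counter (no step; the jug's underside on it is at counter height). Origin: its centre, on the counter.
- urn: Fixed water urn. Origin: on the counter straight below the spout; +y runs level along the pipe from the urn to the spout, z up. Its steel drum (224 diameter, 390 high with lid knob) has its axis at local y = -375. The pipe, 20 thick, centre line 200 above the counter, spans local y = -285 to 5; a brass valve body 34 thick sits on it at y = -135 to -85. The counter below is bare.
- spout (a point): Lower end of the down-turned spout (20 diameter), 180 above the counter, local x = y = 0 of the urn.
- tap (a joint): Quarter-turn tap: a red lever on top of the valve, turning level about a vertical axis. 0 rad closed (lever across the pipe, to the urn's local -x), 1.571 fully open at its stop (lever along the pipe, to local +y). Opens clockwise seen from above; stiff (0.15 N m), stays where left; starts within 0.15 rad of closed.
- tap_axis (a point): Point on the tap's vertical turning axis, at the lever's mid-height, 255 above the counter, at local x = 0, y = -110 of the urn.
- tap_grip (a point): Grip point on the red lever, 75 from the turning axis; lever 12 wide, 16 high (247 to 263 above the counter), its end 95 from the axis.
- gourd_dark: Bystander: loose brown gourd cup with a steel rim, 70 diameter, 104 high; origin at the centre of its underside.
- gourd_green: Bystander: loose green gourd cup with a steel rim, 70 diameter, 104 high; origin at the centre of its underside.
- tin: Bystander: loose tin with a paper label, 68 diameter, 90 high; origin at the centre of its underside.
Things that resemble listed ones, but are neither listed nor needed, are in the scene too. What is meant by the jug is not orange or turquoise, and is the larger of those in its own colour.

How it is judged (in metres and radians):
On the way, in this order (a step that is already met when the one before it is completed fails the run):
1. the jug stands upright on the mat (its centre within 45 mm of the mat's centre), at rest and let go (horizontal distance between jug and mat below 0.045 m and height (world z) of jug below 0.006 m and angle between jug's own z axis and vertical below 0.1 rad and linear speed of jug below 0.03 m/s and contact force between the fingers and jug below 0.1 N), for 0.2 s.
2. the jug is gripped by its side handle (distance between the grasp point and jug_side below 0.045 m and contact force between the fingers and jug above 1 N), for 0.1 s.
3. the jug stands on the counter with its mouth under the spout (axes within 35 mm) and its side handle away from the urn, the tap still closed (horizontal distance between spout and jug_mouth below 0.035 m and y of jug_side in the frame of urn above 0.045 m and height (world z) of jug below 0.006 m and angle between jug's own z axis and vertical below 0.1 rad and value of joint tap below 0.4 rad), for 0.2 s.
At the end, for the whole second after the job is handed in: The tap is open to within 0.12 rad of its stop (above 1.45 rad), and the jug stands upright and at rest on the counter, the middle of its mouth within 35 mm of the spout's axis in plan, with its side handle's upright bar more than 45 mm from the spout on the side away from the urn (value of joint tap above 1.45 rad and horizontal distance between spout and jug_mouth below 0.035 m and y of jug_side in the frame of urn above 0.045 m and height (world z) of jug below 0.006 m and angle between jug's own z axis and vertical below 0.1 rad and linear speed of jug below 0.02 m/s); the robot touches nothing.
It fails at once if the tap is opened (past 0.4 rad) while the jug's mouth is not under the spout (over 45 mm off) (value of joint tap above 0.4 rad and horizontal distance between spout and jug_mouth above 0.045 m).
It fails at once if the jug is tipped by more than 0.5 rad (angle between jug's own z axis and vertical above 0.5 rad).
It fails at once if the jug is dropped or thrown (faster than 1 m/s) (linear speed of jug above 1 m/s).
It fails at once if a gourd cup or the tin is shifted by more than 30 mm (distance of any of gourd_dark, gourd_green, tin from where it was at the start of the episode above 0.03 m).
It also fails if it takes over 67 s, if anything falls off the work surface, if the arm or the gripper's body presses on something with over 40 N, if the wrist force passes 120 N, or if a joint passes its speed limit or range.

### The arm

A 6-joint arm with a two-finger parallel gripper is mounted at the origin on the work surface. World frame = base frame: x ahead of the robot, y to its left, z up, the work surface at z = 0. Lengths are in m, angles in degrees, forces in N, time in s.
With the tool pointing down it reaches from about 0.375 to 0.75 m from the base axis. Payload 9 kg.
Tool frame: the origin (TCP) lies where the fingers leave the gripper's body, on its centre line; the fingertips stand 73 mm ahead of it and the grasp point (between the pads) lies 54 mm ahead of it (robot.tip_reach is the distance from the TCP to the fingertips, in m); z points along the fingers, y is the line along which they close (so a half turn about z gives the same grasp; the last joint's range is limited). The gripper opens to 85 mm and grips with 20 to 120 N. Pads are 22 mm wide; open, the fingers measure 114 mm over their backs; the gripper's body (76 mm by 85 mm) begins 54 mm behind the grasp point. The pads swing forward as they close: fully open they stand 13 mm farther back than shut.
Start: joints at [58.001, 5.964, 5.575, 89.605, 0, 77.527], TCP at [0.201, 0.566, 0.304] pointing down, gripper open.
Joint ranges: [-171.21, 171.21], [-48.23, 106.86], [-62.78, 66.21], [-105.2, 120.99], [-86.42, 89.51], [-180, 180]. Speed limits (degrees/s): [127.2, 127.2, 147.25, 180, 180, 180].

### API

Orientations are given as [roll, pitch, yaw] about the fixed x, y, z axes, in that order (R = Rz(yaw) Ry(pitch) Rx(roll)).
In Python, from plant import robot gives the robot as it stands. Calls block until the motion is done:
- robot.move_pose(position, orientation): joint-space move of the TCP to a pose.
- robot.line_to(position, vel=0.15, rotation=None, guard=None): straight line of the TCP; rotation=None keeps the orientation; vel is the mean speed in m/s. With guard (N) it stops when the force on the tool has changed by that much, and returns True; else False.
- robot.goto_joints(angles): joint-space move.
- robot.set_gripper(opening): finger opening in m; the grip force is fixed at half the most; returns when the fingers have stopped.
- robot.pause(seconds).
- robot.ik(position, orientation): joint angles nearest the present ones, or None.
- robot.observe(): the state.
- robot.grab_frame(name): name is "side" or "top" or "wrist"; returns the picture (384x512x3 uint8, blue, green, red); there is no depth.
- robot.get_calibration(name): a dict with "vertical_fov" (degrees; the focal length in pixels is half the picture's height over the tangent of half this angle, whatever the lens; pixels are square), "cx", "cy" (the principal point, pixels), "k1" (the pictures are not rectified: a ray, as slopes to the right and down, at radius r is drawn at 1 + k1 r^2 times it, then the intrinsics apply), "rvec" (rotation vector, rad) and "tvec" (3), from world to camera coordinates, as OpenCV has them. Camera axes: x right, y down, z forward; pixel columns grow to the right and rows downward; lengths in m; the calibration is good to about 2 mm. A picture is of the moment at which its call begins: read the wrist's pose just before it. get_calibration takes no time and is no camera call; for the wrist camera it gives the pose at the moment of the call.
A pose or a line that the arm cannot do raises robot.IKError and nothing moves.
- robot.job_done(): hands the job in; it is judged then, once.
The state is a dict: "time": time; "q": joint angles; "qvel": joint speeds; "joint_torque": joint torques, N m; "tool_pos": TCP position; "tcp_rot": TCP orientation; "ft_force": force on the tool from outside, world axes, zero at the start; "torque": the same for the moment, N m; "gripper_width": finger opening in m; "gripper_force": force on a finger pad.
Only numpy, scipy, OpenCV 4.12 (cv2) and the standard library are available. Lean on these libraries where they do the work, as an engineer would, in place of code of your own. Each camera call takes 0.05 s, during which the arm holds its last target. There are 200 camera calls.

## Working session

There is one attempt and no reset: what is moved stays moved. The work goes in short steps, each a Python script; the robot and the scene stay as the last script left them, time stands still between calls to the robot, and variables do not carry over. Pictures are saved under pics/ and viewed, at most 10 in all, crops included, and the job is handed in when it is done.

```bash
mkdir -p pics; cat > h.py <<'E'
import numpy as np, cv2
from plant import robot
def K(c):
    f=192/np.tan(np.radians(c["vertical_fov"])/2); return np.array([[f,0,c["cx"]],[0,f,c["cy"]],[0,0,1.]])
def ray(c,uv):
    k=K(c); p=np.array([(uv[0]-c["cx"])/k[0,0],(uv[1]-c["cy"])/k[1,1]]); rd=np.linalg.norm(p); r=rd
    for _ in range(30): r=rd/(1+c["k1"]*r*r)
    p=p*(r/rd if rd>0 else 1)
    R=cv2.Rodrigues(np.array(c["rvec"],float))[0]; t=np.array(c["tvec"],float).ravel()
    d=R.T@np.array([*p,1]); return -R.T@t, d/np.linalg.norm(d)
def atz(c,uv,z):
    o,d=ray(c,uv); return o+d*(z-o[2])/d[2]
def tri(*cu):
    A=np.zeros((3,3));b=np.zeros(3);rs=[ray(c,u) for c,u in cu]
    for o,d in rs:
        P=np.eye(3)-np.outer(d,d);A+=P;b+=P@o
    x=np.linalg.solve(A,b); return x,[round(float(np.linalg.norm((np.eye(3)-np.outer(d,d))@(x-o)))*1000,1) for o,d in rs]
def proj(c,X):
    return cv2.projectPoints(np.array([X],float),np.array(c["rvec"],float),np.array(c["tvec"],float),K(c),np.array([c["k1"],0,0,0,0.]))[0].ravel()
E
python3 - <<'E'
from h import *
for n in ("side","top"):
    im=robot.grab_frame(n); cv2.imwrite(f"pics/{n}0.png",cv2.resize(im,(800,600),interpolation=cv2.INTER_CUBIC)); cv2.imwrite(f"{n}_raw.png",im)
    c=robot.get_calibration(n); print(n,c,ray(c,(256,192)))
E
```

```text
side {'vertical_fov': 44.938452981576184, 'cx': 260.22890278335876, 'cy': 192.60551032540195, 'k1': -0.1019829830031478, 'rvec': array([ 2.1723747 , -0.88297297,  0.36548111]), 'tvec': array([-0.28682107,  0.41462322,  0.98219407])} (array([-0.08671202, -0.52715985,  0.96616119]), array([ 0.49490521,  0.54451889, -0.6771765 ]))
top {'vertical_fov': 42.103185471295795, 'cx': 255.06911371116206, 'cy': 196.916372112006, 'k1': -0.1672654497352116, 'rvec': array([ 2.0952372 , -2.14388547,  0.17123122]), 'tvec': array([0.1158787 , 0.53617762, 1.28440349])} (array([0.30114261, 0.08269036, 1.36127957]), array([ 0.18777779,  0.01353076, -0.98211833]))
```

View pics/side0.png

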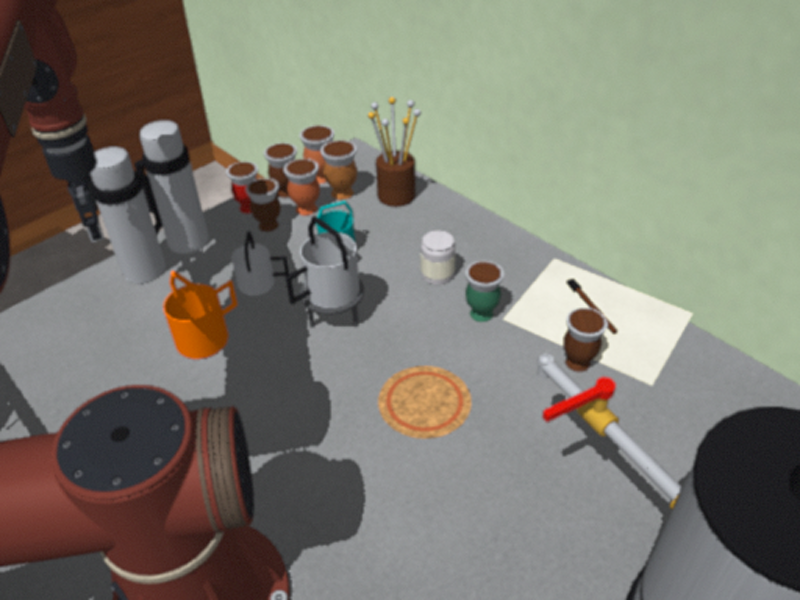

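View pics/top0.png

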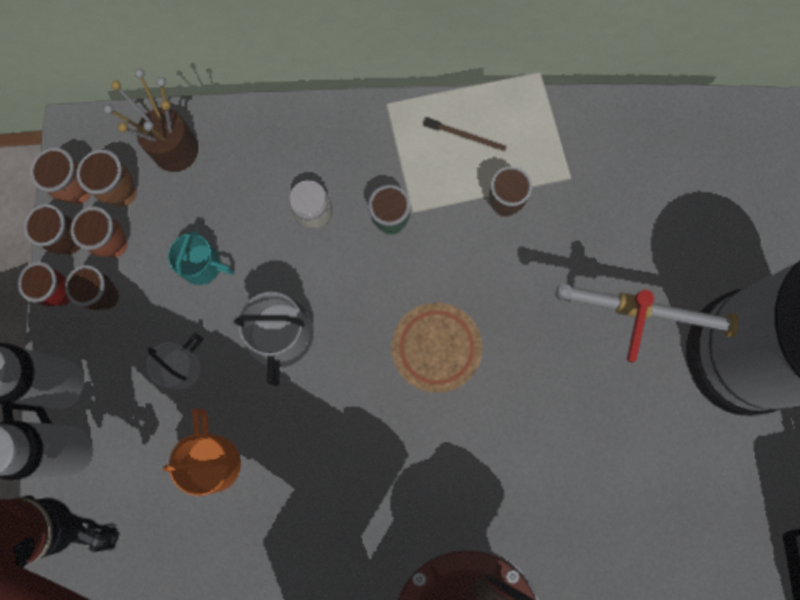

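Jug candidates in the side view are orange (197,320), turquoise (335,220), small grey (253,265) and large steel (330,270, on the three-legged stand). The large steel one fits: it isn't orange or turquoise, it's the bigger of the steel pair, and it's on the stand. In the top view it is at (272,325), mat (437,347), spout (565,291), tap lever (645,298)→(632,358). I'll confirm with one enlarged composite.

```bash
python3 - <<'E'
import cv2,numpy as np
def crop(n,x,y): return cv2.resize(cv2.imread(f"{n}_raw.png")[y:y+75,x:x+100],(400,300),interpolation=cv2.INTER_CUBIC)
J=np.vstack([np.hstack([crop("top",125,180),crop("side",150,135)]),np.hstack([crop("top",345,165),crop("side",330,215)])])
J=cv2.convertScaleAbs(J,alpha=1.4,beta=10)
cv2.imwrite("pics/crop1.png",J)
E
```

```text
(no output)
```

View pics/crop1.png

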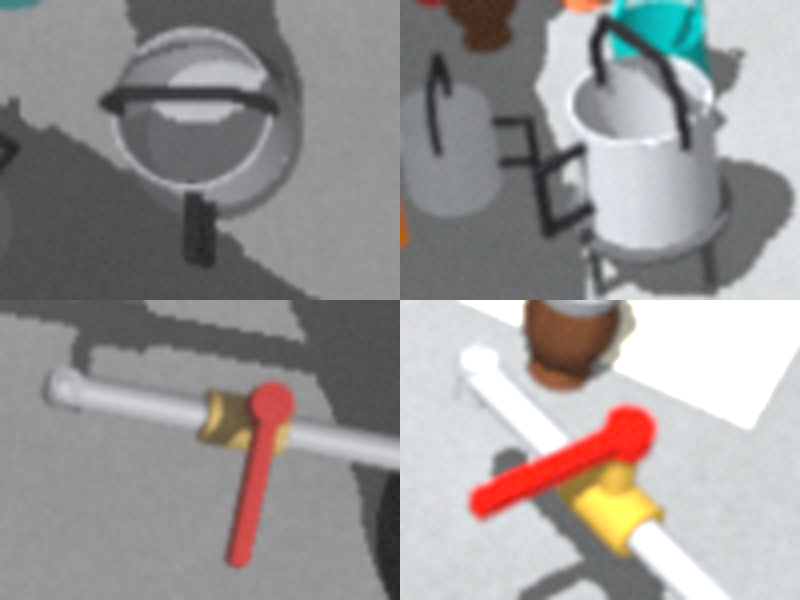

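The crop confirms the large steel jug on its stand: the hoop bar runs roughly along the image horizontal and the side handle points toward the robot. The tap hub and lever, and the spout elbow, show clearly in both views.

```bash
cat > m.py <<'E'
from h import *
ct,cs=robot.get_calibration("top"),robot.get_calibration("side")
def r(o,u): return (o[0]+(u[0]+.5)/4-.5,o[1]+(u[1]+.5)/4-.5)
def f(u): return ((u[0]+.5)/1.5625-.5,(u[1]+.5)/1.5625-.5)
JT,JS,TT,TS=(125,180),(150,135),(345,165),(330,215)
E
python3 - <<'E'
from m import *
np.set_printoptions(precision=4,suppress=True)
for n,a,b in [("hoop mid",r(JT,(187,96)),r(JS,(235,45))),("hub",r(TT,(271,102)),r(TS,(230,133))),("levertip",r(TT,(238,260)),r(TS,(80,205))),
 ("elbow",r(TT,(65,88)),r(TS,(78,60))),("rimc",r(JT,(192,109)),r(JS,(241,100))),("handle outer top",r(JT,(202,262)),r(JS,(135,160))),
 ("mat",f((437,347)),f((425,401))),("tin",f((309,193)),f((438,241))),("green",f((389,204)),f((485,274))),("dark",f((512,186)),f((586,322)))]:
    print(n,*tri((ct,a),(cs,b)))
print("rim .17",atz(ct,r(JT,(192,109)),.17),"bar ends",atz(ct,r(JT,(120,96)),.21),atz(ct,r(JT,(250,97)),.21))
print("mat",atz(ct,f((437,347)),0),atz(cs,f((425,401)),0))
print("handle",atz(ct,r(JT,(202,262)),.155))
# pipe direction near valve
print("pipe",atz(ct,r(TT,(70,87)),.2),atz(ct,r(TT,(195,112)),.2),atz(ct,r(TT,(395,148)),.2))
E
```

```text
hoop mid [0.4965 0.2979 0.217 ] [0.8, 0.8]
hub [ 0.5085 -0.26    0.2521] [0.4, 0.4]
levertip [ 0.4187 -0.2345  0.2517] [0.0, 0.0]
elbow [ 0.5297 -0.151   0.2061] [1.0, 1.0]
rimc [0.4986 0.3036 0.165 ] [0.7, 0.7]
handle outer top [0.4035 0.2961 0.1726] [0.0, 0.0]
mat [ 0.4771  0.0383 -0.0051] [0.3, 0.3]
tin [0.7359 0.2563 0.0806] [3.7, 3.7]
green [0.7104 0.1157 0.0943] [0.1, 0.1]
dark [ 0.7354 -0.0939  0.0989] [0.6, 0.6]
rim .17 [0.4971 0.3031 0.17  ] bar ends [0.4993 0.3389 0.21  ] [0.4969 0.2612 0.21  ]
mat [0.4762 0.0387 0.    ] [0.4744 0.0352 0.    ]
handle [0.405  0.2992 0.155 ]
pipe [ 0.5306 -0.1546  0.2   ] [ 0.5136 -0.2293  0.2   ] [ 0.4887 -0.3513  0.2   ]
```

```bash
python3 - <<'E'
from h import *
np.set_printoptions(precision=1,suppress=True)
s=robot.observe(); print(s["tool_pos"],s["tcp_rot"],s["time"])
for n,p,ys in [("up",(.201,.566,.42),(s["tcp_rot"][2],)),("pre",(.4985,.302,.374),(90,-90)),("mat",(.4755,.037,.25),(-12,168)),("side",(.494,.123,.2),(78,-102)),("spout",(.549,-.067,.115),(78,-102)),
 ("tap0",(.4367,-.2687,.32),(74,-106,-16,164)),("tap1",(.506,-.185,.32),(-12,168,78,-102))]:
    for y in ys: print(n,y,robot.ik(p,[180,0,y]))
E
```

```text
[0.2 0.6 0.3] [-179.9   -0.   160.5] 0.1
up 160.47474518810697 [ 58.    9.9  22.1 102.2   0.   77.5]
pre 90 [ 18.4   4.6  11.5  96.9   0.  108.4]
pre -90 [ 18.4   4.6  11.5  96.9   0.  -71.6]
mat -12 [ -11.3  -16.1  -20.9   85.2    0.  -179.3]
mat 168 [-11.3 -16.1 -20.9  85.2   0.    0.7]
side 78 [ -0.8  -9.7 -20.6  79.1   0.  101.2]
side -102 [ -0.8  -9.7 -20.6  79.1   0.  -78.8]
spout 78 [-20.5   1.  -19.4  69.6   0.   81.5]
spout -102 [-20.5   1.  -19.4  69.6   0.  -98.5]
tap0 74 [-46.2  -9.   -7.5  91.5   0.   59.8]
tap0 -106 [ -46.2   -9.    -7.5   91.5    0.  -120.2]
tap0 -16 [-46.2  -9.   -7.5  91.5   0.  149.8]
tap0 164 [-46.2  -9.   -7.5  91.5   0.  -30.2]
tap1 -12 [-34.   -4.5  -3.3  91.2   0.  158. ]
tap1 168 [-34.   -4.5  -3.3  91.2   0.  -22. ]
tap1 78 [-34.   -4.5  -3.3  91.2   0.   68. ]
tap1 -102 [ -34.    -4.5   -3.3   91.2    0.  -112. ]
```

```bash
python3 - <<'E'
from h import *
robot.line_to([.201,.566,.42])
robot.move_pose([.498,.302,.40],[180,0,-90])
robot.set_gripper(.085)
print(robot.line_to([.498,.302,.271],guard=10))
robot.set_gripper(0.0)
s=robot.observe(); print(s["gripper_width"],s["gripper_force"],s["ft_force"],s["time"])
robot.line_to([.498,.302,.291],vel=.05)
for n in ("side","top"):
    im=robot.grab_frame(n); cv2.imwrite(f"{n}_raw.png",im)
def crop(n,x,y): return cv2.resize(cv2.imread(f"{n}_raw.png")[y:y+150,x:x+100],(400,600),interpolation=cv2.INTER_CUBIC)
cv2.imwrite("pics/lift.png",cv2.convertScaleAbs(np.hstack([crop("top",125,130),crop("side",150,90)]),alpha=1.4))
print(robot.observe()["ft_force"],robot.observe()["gripper_width"])
E
```

```text
False
0.00815033791664392 58.37086379528046 [-1.11254163 -1.30599022  1.73172244] 5.1667
[-0.49258371  0.51831102 -5.48043097] 0.007904223164978161
```

View pics/lift.png

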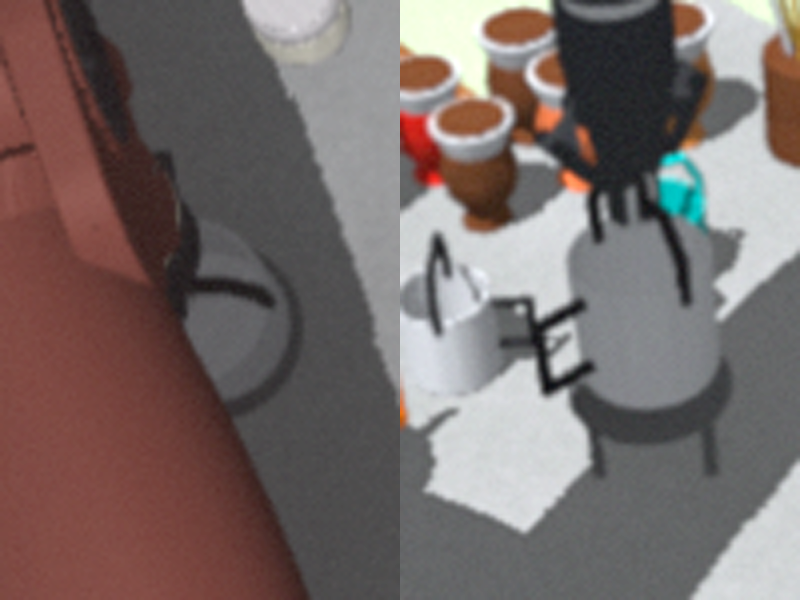

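The jug hangs upright from the hoop (side panel, body around (645,320)) and is clear of the stand. Next I carry it to the mat, turning it −102°, and set it down.

```bash
python3 - <<'E'
from h import *
robot.line_to([.498,.302,.315],vel=.1)
robot.line_to([.4755,.037,.28],vel=.12,rotation=[180,0,168])
robot.line_to([.4755,.037,.215],vel=.08)
print(robot.line_to([.4755,.037,.198],vel=.02,guard=3),robot.observe()["tool_pos"],robot.observe()["ft_force"])
robot.pause(.2)
robot.set_gripper(.06); robot.pause(.3)
robot.line_to([.4755,.037,.30],vel=.15)
# retreat so cameras see the jug
robot.move_pose([.46,.25,.33],[180,0,-102])
print(robot.observe()["time"])
for n,x,y in (("side",200,180),("top",215,150)):
    im=robot.grab_frame(n); cv2.imwrite(f"{n}_raw.png",im)
def crop(n,x,y): return cv2.resize(cv2.imread(f"{n}_raw.png")[y:y+150,x:x+100],(400,600),interpolation=cv2.INTER_CUBIC)
cv2.imwrite("pics/mat.png",cv2.convertScaleAbs(np.hstack([crop("top",225,130),crop("side",215,150)]),alpha=1.4))
E
```

```text
True [0.47528915 0.03739355 0.200805  ] [0.57827154 2.76636882 5.14997791]
13.125
```

View pics/mat.png

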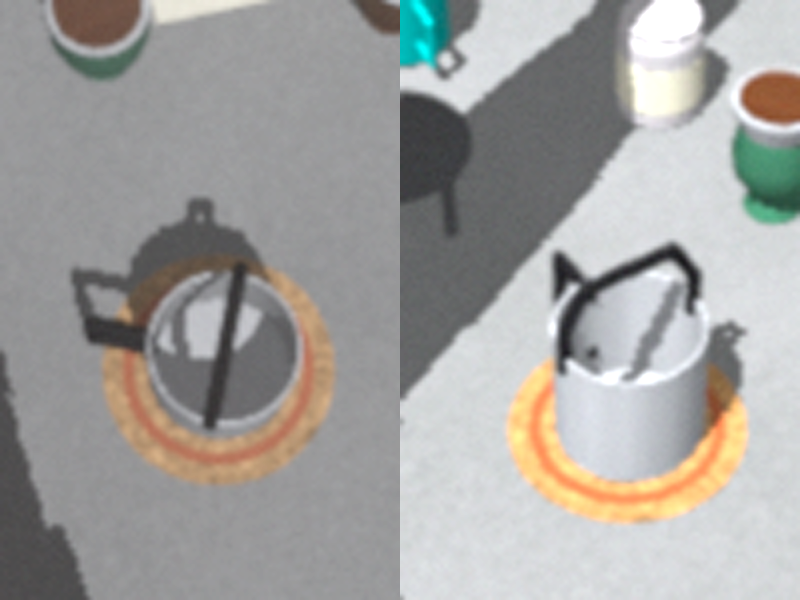

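The jug stands upright on the mat with its side handle toward +y (top panel: rim centre (223,350), handle end (88,332)). Next I measure the handle and grip it.

```bash
python3 - <<'E'
from m import *
np.set_printoptions(precision=4,suppress=True)
T=(225,130);S=(215,150)
c=atz(ct,r(T,(223,350)),.10); h=atz(ct,r(T,(88,332)),.085)
print("rim",c,"handle outer",h, "dir",np.degrees(np.arctan2(*(h-c)[[1,0]])))
a,b=atz(ct,r(T,(240,268)),.12),atz(ct,r(T,(210,425)),.12); print("hoop mid",(a+b)/2,"dir",np.degrees(np.arctan2(*(a-b)[[1,0]])))
print("outer top",tri((ct,r(T,(88,330))),(cs,r(S,(157,258)))))
print("hoop top mid",tri((ct,r(T,(226,345))),(cs,r(S,(224,266)))))
E
```

```text
rim [0.4755 0.0393 0.1   ] handle outer [0.4915 0.1257 0.085 ] dir 79.55285017255821
hoop mid [0.4753 0.0386 0.12  ] dir -12.409988944982807
outer top (array([0.4943, 0.125 , 0.082 ]), [1.3, 1.3])
hoop top mid (array([0.4721, 0.0386, 0.1531]), [1.0, 1.0])
```

```bash
python3 - <<'E'
from h import *
np.set_printoptions(precision=4,suppress=True)
robot.set_gripper(.06)
robot.move_pose([.4936,.1245,.22],[180,0,-102])
print(robot.line_to([.4936,.1245,.117],vel=.12,guard=8))
robot.set_gripper(0.0); robot.pause(.3)
s=robot.observe(); print(s["gripper_width"],s["gripper_force"],s["tool_pos"],s["ft_force"])
p=np.array([.4936,.1245,.117])
print(robot.line_to(p+[.0552,-.191,0],vel=.06,guard=20))
robot.pause(.3)
s=robot.observe(); print(s["gripper_width"],s["tool_pos"],s["ft_force"],s["time"])
for n in ("side","top"): cv2.imwrite(f"{n}_raw.png",robot.grab_frame(n))
def crop(n,x,y): return cv2.resize(cv2.imread(f"{n}_raw.png")[y:y+150,x:x+100],(400,600),interpolation=cv2.INTER_CUBIC)
cv2.imwrite("pics/sp.png",cv2.convertScaleAbs(np.hstack([crop("top",320,110),crop("side",300,190)]),alpha=1.4))
E
```

```text
False
0.008604167353569402 58.44036161899567 [0.4939 0.1245 0.1174] [-1.1446  0.5974  5.7756]
False
0.00826743693661097 [ 0.5489 -0.0657  0.1175] [-1.1129  6.4132  7.6309] 19.75
```

View pics/sp.png

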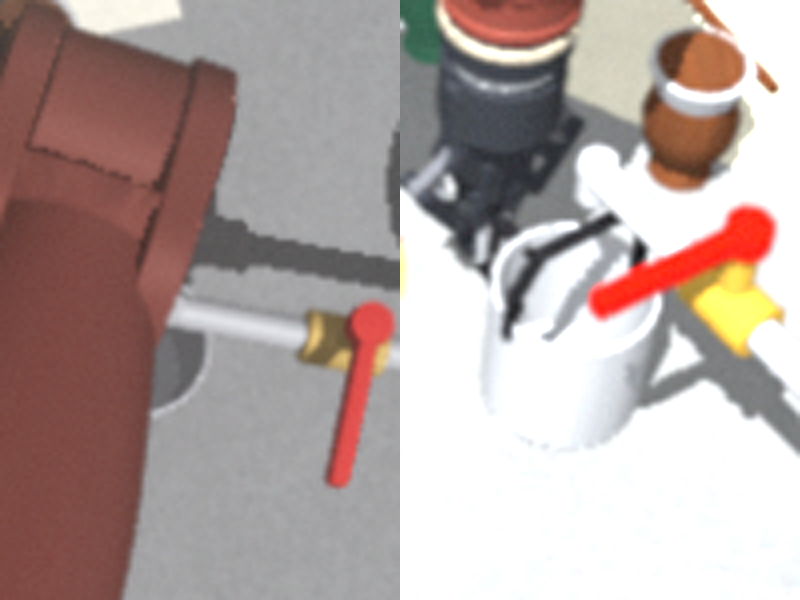

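The jug is upright at the spout and only lightly loaded. I'll let go, rise, retreat and check.

```bash
python3 - <<'E'
from h import *
np.set_printoptions(precision=4,suppress=True)
robot.set_gripper(.05); robot.pause(.3)
p=np.array([.5489,-.0657,.1175])
print(robot.line_to(p+[0.004,.02,.11],vel=.1,guard=10))
robot.line_to(p+[0,.06,.27],vel=.2)
robot.move_pose([.45,.12,.40],[180,0,-102])
print(robot.observe()["time"])
for n in ("side","top"): cv2.imwrite(f"{n}_raw.png",robot.grab_frame(n))
def crop(n,x,y): return cv2.resize(cv2.imread(f"{n}_raw.png")[y:y+150,x:x+100],(400,600),interpolation=cv2.INTER_CUBIC)
cv2.imwrite("pics/sp2.png",cv2.convertScaleAbs(np.hstack([crop("top",320,110),crop("side",300,190)]),alpha=1.2))
E
```

```text
False
23.5583
```

View pics/sp2.png

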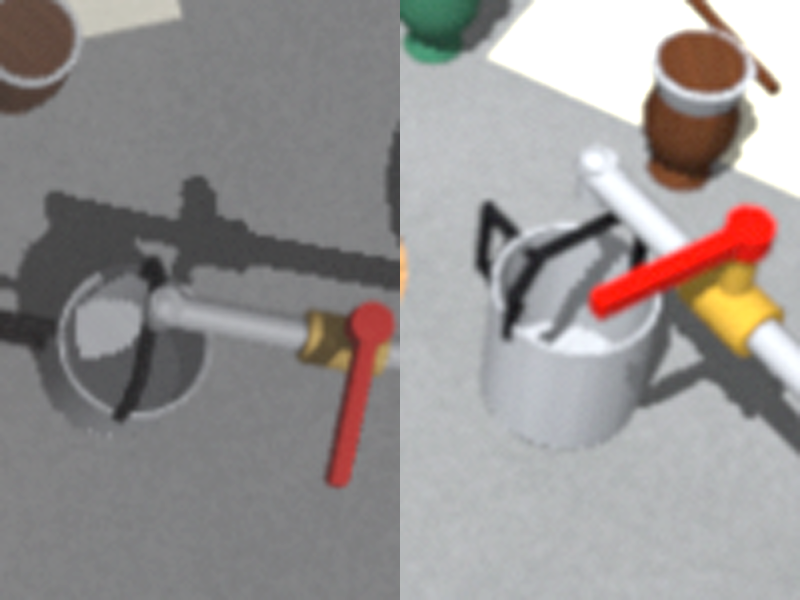

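The jug is upright with its handle away from the urn (top panel: rim centre about (135,340), spout end about (165,303), higher up). I'll check the offset in numbers.

```bash
python3 - <<'E'
from m import *
np.set_printoptions(precision=4,suppress=True)
T=(320,110);S=(300,190)
print("rim",atz(ct,r(T,(135,341)),.10),atz(cs,r(S,(178,288)),.10))
print("handle end",atz(ct,r(T,(2,322)),.085))
print("spout elbow",tri((ct,r(T,(165,303))),(cs,r(S,(200,162)))), atz(ct,r(T,(165,303)),.205))
print("hub",tri((ct,r(T,(372,323))),(cs,r(S,(350,232)))),"tip",tri((ct,r(T,(337,482))),(cs,r(S,(203,305)))))
E
```

```text
rim [ 0.5286 -0.1508  0.1   ] [ 0.5269 -0.1551  0.1   ]
handle end [ 0.546 -0.067  0.085]
spout elbow (array([ 0.5328, -0.1514,  0.2026]), [0.3, 0.3]) [ 0.5321 -0.1507  0.205 ]
hub (array([ 0.5077, -0.2601,  0.2537]), [0.3, 0.3]) tip (array([ 0.4186, -0.2348,  0.2517]), [1.3, 1.3])
```

```bash
python3 - <<'E'
from h import *
np.set_printoptions(precision=4,suppress=True)
A=np.array([.508,-.260]); u=lambda d:np.array([np.cos(np.radians(d)),np.sin(np.radians(d))])
def P(phi,off,z=.318,R=.070): return [*(A+R*u(phi)+off*u(phi+90)),z]
rot=lambda phi:[180,0,(phi-270+180)%360-180]
robot.set_gripper(0.0)
robot.move_pose(P(164,.042,.41),rot(164))
print(robot.line_to(P(164,.042),vel=.12,guard=8))
print(robot.line_to(P(164,.018),vel=.05,guard=12))
for phi in [157,149,141,133,125,117,109,101,93,86,81,78,76,74]:
    g=robot.line_to(P(phi,.017),vel=.06,rotation=rot(phi),guard=12)
    s=robot.observe(); print(phi,g,s["ft_force"],s["tool_pos"][:2],round(s["time"],2))
    if phi<90 and (g or np.linalg.norm(s["ft_force"][:2])>14): break
robot.line_to(P(74,.045),vel=.08)
robot.line_to(P(74,.045,.42),vel=.15)
robot.move_pose([.42,.10,.42],[180,0,-102])
s=robot.observe(); print(s["time"])
for n in ("side","top"): cv2.imwrite(f"{n}_raw.png",robot.grab_frame(n))
def crop(n,x,y): return cv2.resize(cv2.imread(f"{n}_raw.png")[y:y+150,x:x+100],(400,600),interpolation=cv2.INTER_CUBIC)
cv2.imwrite("pics/tap.png",cv2.convertScaleAbs(np.hstack([crop("top",320,110),crop("side",300,190)]),alpha=1.2))
E
```

```text
False
False
157 False [-0.6584 -0.4239 -0.0232] [ 0.4369 -0.2484] 27.55
149 False [ 0.0839 -0.0063 -0.0307] [ 0.4392 -0.2387] 27.87
141 False [-0.0786  1.1429 -0.2415] [ 0.4429 -0.2294] 28.18
133 False [-0.3995  0.4025  0.1021] [ 0.4478 -0.2206] 28.5
125 False [0.8401 0.234  0.2327] [ 0.4539 -0.2126] 28.82
117 False [0.3205 0.2363 0.7179] [ 0.461  -0.2055] 29.13
109 False [ 0.308  -0.3626  0.1999] [ 0.469  -0.1995] 29.45
101 False [-0.1854  0.3694  0.2738] [ 0.4778 -0.1946] 29.77
93 False [ 0.5681 -0.2901 -0.1879] [ 0.4872 -0.1911] 30.08
86 False [-0.1724 -0.4546 -0.0711] [ 0.4958 -0.189 ] 30.38
81 False [0.129  0.4618 0.0523] [ 0.502  -0.1882] 30.64
78 False [-9.3115  1.3816  2.6789] [ 0.5045 -0.1879] 30.89
76 False [-20.084    2.1934   5.7954] [ 0.5054 -0.1875] 31.14
33.55
```

View pics/tap.png

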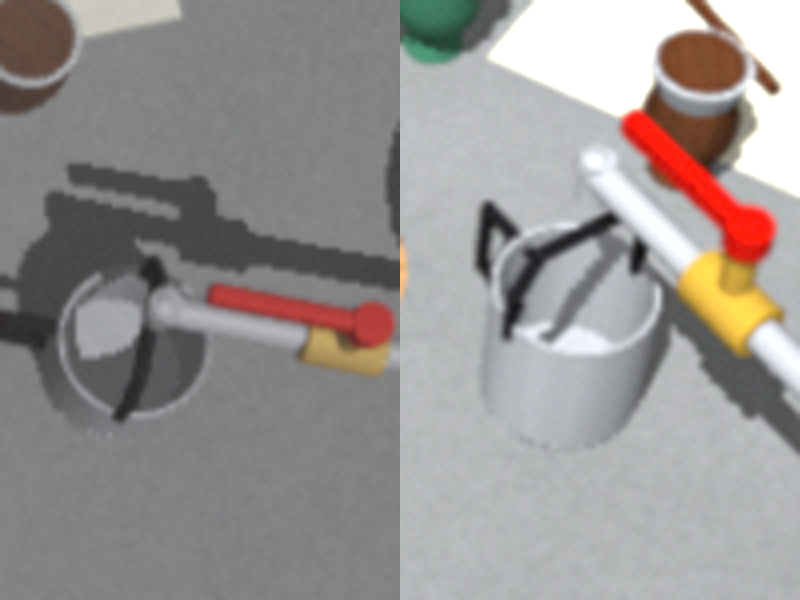

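The lever lies along the pipe (top panel (372,323)→(217,294), parallel to the pipe). Force rose to 20 N at the end, so it reached its stop. The jug hasn't moved.

```bash
python3 -c "
from plant import robot
print(robot.job_done())"
```

```text
the job is handed in; nothing more can be done
None
```

I handed the job in at about 34 s: the jug stands under the spout, about 4 mm off by my measurement, with its side handle away from the urn, and the tap is fully open against its stop; no verdict came back.

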